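# Deburr the vent hole of a culture-tub lid

## Robot

A 7-joint arm with a two-finger parallel gripper is mounted at the origin on the work surface. World frame = base frame: x ahead of the robot, y to its left, z up, the work surface at z = 0. Lengths are in m, angles in rad, forces in N, time in s.
With the tool pointing down it reaches from about 0.4 to 0.875 m from the base axis. Payload 6.5 kg.
Tool frame: the origin (TCP) lies between the finger pads; the fingertips stand 22 mm ahead of it and the grasp point (between the pads) lies 3 mm ahead of it; z points along the fingers, y is the direction in which the jaws open and shut (so a half turn about z gives the same grasp; the last joint's range is limited). The gripper opens to 88 mm and grips with 3 to 60 N. Pads are 18 mm wide; open, the fingers measure 123 mm over their backs; the gripper's body (75 mm by 187 mm) begins 45 mm behind the grasp point.
Start: joints at [1.035, 0.536, -0.004, 1.538, 0.003, 1.067, -0.071], TCP at [0.294, -0.58, 0.261] pointing down, gripper open.
Joint ranges: [-2.7, 2.7], [-0.37, 2.16], [-1.27, 1.26], [0.24, 2.4], [-1.31, 4.45], [0.19, 1.91], [-2.76, 2.76]. Speed limits (rad/s): [2.39, 2.39, 3.14, 3.14, 3.14, 3.14, 3.14].

## Interface

Orientations are given as a unit quaternion [w, x, y, z].
In Python, from workcell import ctrl gives the robot as it stands.
- The arm moves only by the shell command python3 -m handwheel 'ROWS' [OPENING] [FORCE]. ROWS is JSON, a list of rows, each an object with "xyz": the shift along the tool's x, y, z in mm, a list of three; "roll": the turn about the tool's z in rad. In form: [{"xyz": [dx, dy, dz], "roll": roll}, ...]. A call has 1 to 5 rows; each row shifts and turns the pose as measured when the row begins, along the tool's axes as they then stand; what a row does not reach is not made up. A row lasts 1/8 s, in which the tool goes at most 62.5 mm and 10.7 degrees, less where a joint would pass 70% of its speed; a pose out of reach is approached as far as the arm can. A call with a gripper value outside its range is refused whole. OPENING is the opening, from -1 (shut) to 1 (fully open), set as the call begins (- or left out, the last holds). The fingers move at their own pace and stop on an object; FORCE is the grip in N (left out, the last holds). Time passes only in rows, so rows that do not move let the fingers close. It gives the time, the measured TCP pose, the force and the opening at its end, in the units of the state.
- ctrl.sense(): the state, without advancing time (a new reading comes with each control period).
- ctrl.capture(name): name is "side" or "top"; returns a dict with "pixels" (384x512x3 uint8, red, green, blue), "vertical_fov" (degrees; the focal length in pixels is half the picture's height over the tangent of half this angle, whatever the lens; pixels are square), "cx", "cy" (the principal point, pixels), "k1" (the pictures are not rectified: a ray, as slopes to the right and down, at radius r is drawn at 1 + k1 r^2 times it, then the intrinsics apply), "cam_to_world" (4x4, takes a point from camera to world coordinates). Camera axes: x right, y down, z forward; pixel columns grow to the right and rows downward; lengths in m; the calibration is good to about 2 mm. A picture is of the moment at which its call begins. There is no depth.
- ctrl.job_done(): hands the job in, once; it reports no verdict.
The state is a dict: "clock": time; "joint_pos": joint angles; "qd": joint speeds; "joint_torque": joint torques, N m; "ee_pos": TCP position; "eef_rot": TCP orientation; "wrist_force": force on the tool from outside, world axes, zero at the start; "ft_torque": the same for the moment, N m; "gripper_width": finger opening in m.
Only numpy, scipy, OpenCV 4.12 (cv2) and the standard library are available. Lean on these libraries where they do the work, as an engineer would, in place of code of your own. Each camera call takes 0.05 s, during which the arm holds its last target.

## Task

Take the orange-handled deburring tool from its stand, set its blade into the sawn vent hole of the clamped lid at the blue pull tab's side, and run it slowly clockwise (seen from above) all the way round the hole's edge, back to the tab, pressing steadily so that the springy lid dips a few millimetres the whole way but never hard enough to bottom it out. Then put the tool back in its own hole in the stand, upright and seated on its collar, and leave the other things on the bench where they are.

Things in the scene. Friction and masses are not known exactly. Their poses are not given: they have to be found in the camera images.
- lid_jig: Plywood board (200 x 270 x 18 mm, fixed), origin centre of underside, z up. On it an empty clear tub with frosted-white lid, held by red-handled toggle clamps at the +-y ends (under 115 mm high, over 70 mm from the hole's centre). The lid's rim (136 x 178 mm) is 93 mm above the bench; a blue pull tab (20 x 44 mm) sticks out of the middle of its +x side.
- vent_hole (a point): Centre of the sawn round hole, diameter 76 mm, right through the lid's 3 mm thick centre panel, at the panel's top face: 91 mm above the bench at rest; goes down with the panel. x points to the pull tab's side, z up. Clockwise from above runs +x, -y, -x, +y. The tub below is empty for 60 mm.
- lid_panel (a joint): How far the lid's springy centre panel is pushed down, m: 0 at rest, hard stop (bottomed out) at 0.010. The panel starts to give at about 0.5 N of downward push and then gives 1 mm per 0.5 N; it springs back. It moves straight down only; sideways it is stiff. The polished steel blade slides easily on it.
- deburrer: Deburring tool, 131 mm long, 0.14 kg, upright in its stand, blade down. Origin: centre of the underside of its round black collar (diameter 50, 5 mm thick), which rests on the stand; z up the handle. Handle, orange and black with flat sides, from z = 5 to 80 mm: 30 mm along x, 26 mm along y. Below the collar: ferrule of diameter 31 mm down to z = -12, shank of diameter 12, steel blade.
- blade_tip (a point): Point of the blade, 51 mm below the tool's origin on its axis, axes as the tool's. The blade is a three-edged cone, flank at 45 degrees: radius 1 mm at the tip, 15 mm at 14 mm above it; it works alike however turned. With the tool upright and its axis 29.5 mm from the hole's centre the flank meets the edge when the tip is 7.5 mm below the panel's top; lower or further out makes the panel dip.
- tool_grip (a point): Good place to hold the tool: middle of the handle, 45 mm above the tool's origin, 96 mm above the blade's tip, 35 mm below the handle's top. Hold it across the flats facing the tool's +-y (26 mm apart).
- tool_stand: Blue steel tool stand, fixed, 170 (x) x 84 (y) x 64 mm high; origin: centre of its underside, z up. Its top plate (6 mm) has two 40 mm holes on its x axis, at x = -42 mm (the deburring tool's) and x = +42 mm (the awl's).
- stand_hole (a point): Centre of the deburring tool's own 40 mm hole, at the top face of the stand, 64 mm above the bench. The tool's collar lies flat on the plate around it when the tool is put away; axes as the stand's.
- awl: Bystander: green-handled awl standing in the stand's other hole; its collar (50 mm) rests on the stand, its top is 55 mm above the stand. Leave it alone.
- filter_tray: Grey open tray of white filter discs, 200 x 110 x 45 mm, fixed, origin under its centre; it stands on the other side of the jig from the tool stand.
- tub_a: Bystander: full culture tub with orange crop, 130 x 170 x 76 mm, 0.55 kg, beyond the jig. Leave it alone.
- tub_b: Bystander: second full culture tub as tub_a but without its lid, the crop standing open. Leave it alone.
- hole_saw: Bystander: steel hole saw standing mouth down, 76 mm diameter, 83 mm high with its shank.
- bench_brush: Bystander: bench brush lying on the table, 200 mm long.
- spray_bottle: Bystander: spray bottle, 68 mm diameter, 195 mm high.

How it is judged:
By the outcome, as a careful person would: the job done as asked, in the order asked, and still so for the second after the job is handed in, with the robot touching nothing.
It also fails if it takes over 72 s, if anything falls off the work surface, if the arm or the gripper's body presses on something with over 40 N, if the wrist force passes 120 N, or if a joint passes its speed limit or range.

## Working session

There is one attempt and no reset: what is moved stays moved. The work goes in short steps, Python scripts to look and compute and a shell command to move; the robot and the scene stay as the last step left them, time stands still between calls to the robot, and variables do not carry over. Pictures are saved under pics/ and viewed, and the job is handed in when it is done.

```bash
ls; mkdir -p pics; cat > h.py <<'E'
import numpy as np,cv2
from workcell import ctrl
def cap(n,f=None):
    c=ctrl.capture(n)
    if f: cv2.imwrite('pics/'+f,c['pixels'][:,:,::-1])
    return c
def K(c):
    f=c['pixels'].shape[0]/2/np.tan(np.radians(c['vertical_fov'])/2)
    return f
def ray(c,u,v):
    f=K(c); d=np.array([(u-c['cx'])/f,(v-c['cy'])/f]); s=d.copy()
    for _ in range(50): s=d/(1+c['k1']*(s@s))
    M=np.array(c['cam_to_world']); return M[:3,3],M[:3,:3]@np.array([s[0],s[1],1])
def onz(c,u,v,z):
    o,d=ray(c,u,v); return o+d*(z-o[2])/d[2]
def proj(c,p):
    M=np.array(c['cam_to_world']); q=M[:3,:3].T@(np.array(p)-M[:3,3]); s=q[:2]/q[2]; s=s*(1+c['k1']*(s@s))
    return s*K(c)+[c['cx'],c['cy']]
E
python3 - <<'E'
from h import *
for n in('side','top'):
    c=cap(n,n+'0.png'); print({k:v for k,v in c.items() if k!='pixels'})
print(ctrl.sense())
E
```

```text
pics
{'vertical_fov': 47.98822754309314, 'cx': 252.11875455065902, 'cy': 195.32016090968708, 'k1': -0.09520449981093385, 'cam_to_world': array([[-0.74800089, -0.35231866,  0.56246443, -0.12770986],
       [-0.66344889,  0.37371704, -0.6482061 ,  0.91083839],
       [ 0.01817256, -0.85802514, -0.5132861 ,  0.7885991 ],
       [ 0.        ,  0.        ,  0.        ,  1.        ]])}
{'vertical_fov': 50.255478667074826, 'cx': 251.80481830562354, 'cy': 188.1122990315591, 'k1': -0.04134289505736937, 'cam_to_world': array([[ 0.00297105, -0.99593842,  0.08998794,  0.5302999 ],
       [-0.99991601, -0.00409403, -0.01229722,  0.06082997],
       [ 0.01261568, -0.08994385, -0.99586693,  1.21862382],
       [ 0.        ,  0.        ,  0.        ,  1.        ]])}
{'clock': 0.1, 'joint_pos': array([ 1.03479948,  0.53705992, -0.00440783,  1.53872458,  0.00262364,
        1.06730415, -0.07121968]), 'qd': array([ 9.89192390e-05, -3.08414343e-03, -3.51601528e-04, -3.52802929e-03,
       -1.25543737e-03,  1.68939972e-04,  1.61843596e-03]), 'joint_torque': array([ 1.26723528e-03, -5.72076845e+01,  9.93328393e-01, -2.52230626e+01,
       -5.62035525e-02,  1.34738543e-02,  7.19476020e-05]), 'ee_pos': array([ 0.29400378, -0.57915247,  0.25996612]), 'eef_rot': array([-7.04325536e-04,  9.72533425e-01,  2.32762071e-01, -2.44154704e-04]), 'wrist_force': array([-0.24418768, -0.23079098, -0.32582689]), 'ft_torque': array([ 0.00850742,  0.05794474, -0.0071999 ]), 'gripper_width': 0.0882737796530981}
```

View pics/side0.png

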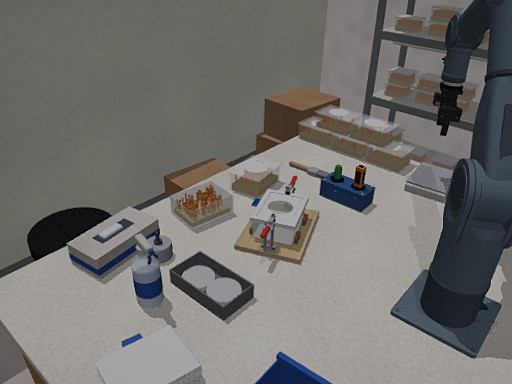

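View pics/top0.png

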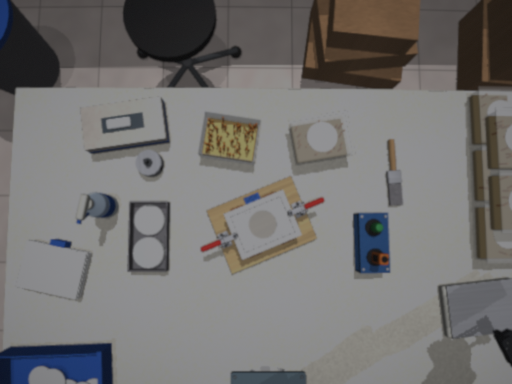

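The side view shows the jig near (280,222) and the stand near (347,188). In the top view the jig hole is near (263,223) and the tool near (378,258), with the tab at (251,198). I'll zoom in on both.

```bash
python3 - <<'E'
from h import *
a=cv2.imread('pics/top0.png'); s=cv2.imread('pics/side0.png')
A=cv2.resize(a[170:290,195:405],None,fx=3.8,fy=3.8,interpolation=cv2.INTER_CUBIC)
cv2.imwrite('pics/topz.png',A)
cv2.imwrite('pics/sidez.png',cv2.resize(s[150:270,225:385],None,fx=5,fy=5,interpolation=cv2.INTER_CUBIC))
E
```

```text
(no output)
```

View pics/topz.png

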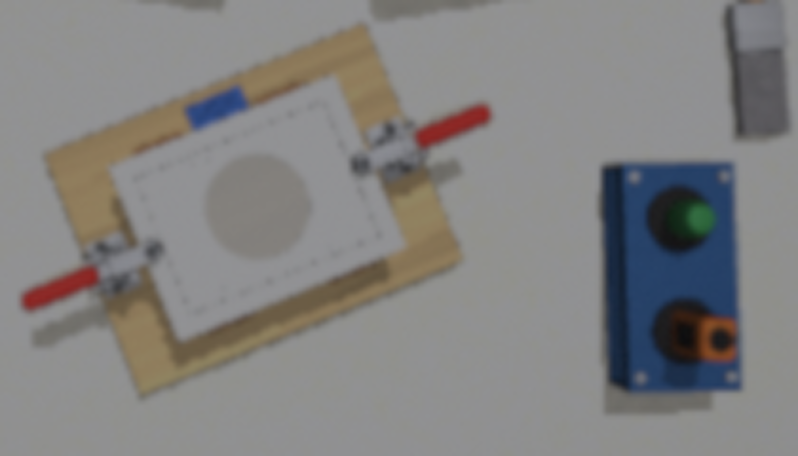

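View pics/sidez.png

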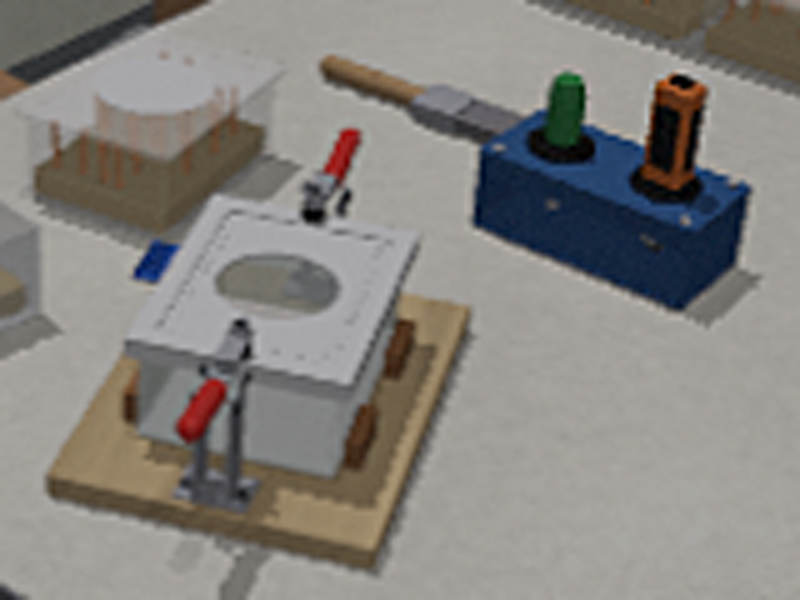

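```bash
cat > meas.py <<'E'
from h import *
def mask(c,f):
    hsv=cv2.cvtColor(c['pixels'],cv2.COLOR_RGB2HSV).astype(int); return f(hsv[...,0],hsv[...,1],hsv[...,2])
def blobs(m,box,mn=15):
    M=np.zeros(m.shape,np.uint8); x0,y0,x1,y1=box; M[y0:y1,x0:x1]=m[y0:y1,x0:x1]
    cs,_=cv2.findContours(M,cv2.RETR_EXTERNAL,cv2.CHAIN_APPROX_NONE)
    return [k for k in sorted(cs,key=cv2.contourArea,reverse=True) if cv2.contourArea(k)>mn]
def rect(c,k,z,name):
    P=np.array([onz(c,*p[0],z)[:2] for p in k])*1000
    r=cv2.minAreaRect(P.astype(np.float32)); print(name,np.round(r[0],1),np.round(r[1],1),round(r[2],1))
E
python3 - <<'E'
from meas import *
t=ctrl.capture('top'); s=ctrl.capture('side')
for n,c,bx in(('top',t,(195,170,405,290)),('side',s,(225,150,385,270))):
    b=blobs(mask(c,lambda h,s,v:(h>100)&(h<125)&(s>110)&(v>25)),bx)
    for k in b[:3]:
        print(n,'blue',cv2.contourArea(k),cv2.boundingRect(k))
    if n=='top':
        rect(c,b[0],.064,'stand'); 
        for k in b[1:]: rect(c,k,.09,'tab')
        w=blobs(mask(c,lambda h,s,v:(h>10)&(h<25)&(s>60)&(v>90)),bx)
        rect(c,np.vstack([k for k in w if cv2.boundingRect(k)[0]<330]),.018,'board')
    o=blobs(mask(c,lambda h,s,v:(h>5)&(h<18)&(s>170)),bx if n=='side' else(360,240,405,290),5)
    for k in o: print('orange',cv2.boundingRect(k),k.reshape(-1,2).mean(0))
    g=blobs(mask(c,lambda h,s,v:(h>40)&(h<85)&(s>110)),bx,5)
    for k in g[:1]: print('green',cv2.boundingRect(k))
    x0,y0=bx[:2]; 
    p=(263,223) if n=='top' else(281,206)
    print(cv2.cvtColor(c['pixels'],cv2.COLOR_RGB2HSV)[p[1],p[0]-24:p[0]+25:2].tolist())
E
```

```text
top blue 1470.5 (354, 214, 35, 59)
top blue 56.0 (245, 194, 14, 9)
stand [ 481.1 -290.6] [163.   94.6] 0.7
tab [605.1  47.1] [14.2 38.5] 23.4
board [533.  18.] [197.1 267.4] 22.6
orange (377, 253, 10, 11) [381.29545455 258.36363636]
green (371, 223, 12, 9)
[[120, 3, 148], [120, 3, 148], [110, 5, 148], [110, 5, 148], [105, 3, 146], [10, 6, 134], [17, 14, 131], [17, 14, 131], [17, 14, 131], [17, 14, 132], [17, 14, 131], [17, 14, 131], [17, 14, 131], [17, 14, 132], [17, 14, 132], [17, 14, 132], [17, 14, 131], [15, 12, 130], [18, 10, 130], [120, 4, 140], [110, 5, 148], [120, 5, 148], [110, 5, 148], [120, 5, 148], [120, 3, 148]]
side blue 1078.0 (320, 172, 55, 40)
side blue 26.5 (252, 198, 9, 8)
orange (353, 165, 13, 23) [358.47674419 176.61627907]
green (334, 165, 8, 15)
[[113, 6, 165], [130, 4, 173], [120, 7, 153], [130, 5, 170], [130, 4, 172], [130, 5, 158], [21, 33, 107], [28, 26, 117], [23, 26, 119], [20, 26, 118], [27, 22, 114], [23, 28, 117], [25, 24, 118], [102, 11, 115], [75, 10, 99], [98, 10, 100], [90, 10, 98], [90, 11, 91], [120, 3, 170], [130, 5, 170], [130, 5, 166], [130, 5, 163], [120, 3, 170], [120, 4, 174], [23, 9, 117]]
```

```bash
python3 - <<'E'
from meas import *
t=ctrl.capture('top'); s=ctrl.capture('side')
for n,c,(x0,y0,x1,y1) in(('top',t,(246,206,281,241)),('side',s,(264,197,298,217))):
    px=c['pixels'].astype(int)
    m=(px[...,2]<(141 if n=='top' else 140))
    b=blobs(m,(x0,y0,x1,y1))[0]
    P=np.array([onz(c,*p[0],.091)[:2] for p in b])*1000
    print(n,cv2.contourArea(b),cv2.boundingRect(b))
    print('circle',cv2.minEnclosingCircle(P.astype(np.float32)), 'ell',cv2.fitEllipse(P.astype(np.float32)))
# stand top face
for n,c,bx in(('top',t,(340,200,405,290)),('side',s,(310,150,385,220))):
    hsv=cv2.cvtColor(c['pixels'],cv2.COLOR_RGB2HSV)
    m=mask(c,lambda h,s,v:(h>100)&(h<125)&(s>110))
    v=hsv[...,2][bx[1]:bx[3],bx[0]:bx[2]][m[bx[1]:bx[3],bx[0]:bx[2]]]
    print(n,np.histogram(v,bins=range(20,200,8)))
cv2.imwrite('pics/st_t.png',cv2.resize(t['pixels'][205:280,345:400,::-1],None,fx=8,fy=8,interpolation=cv2.INTER_NEAREST))
cv2.imwrite('pics/st_s.png',cv2.resize(s['pixels'][160:215,315:380,::-1],None,fx=10,fy=10,interpolation=cv2.INTER_NEAREST))
E
```

```text
top 608.0 (248, 210, 30, 29)
circle ((533.3575439453125, 17.208744049072266), 39.93926239013672) ell ((533.7105712890625, 17.46579360961914), (76.33053588867188, 76.59355163574219), 82.0997543334961)
side 198.0 (268, 201, 25, 12)
circle ((531.0897216796875, 21.90218734741211), 37.56809997558594) ell ((532.124755859375, 18.02028465270996), (58.70598602294922, 77.76809692382812), 114.86063385009766)
top (array([  0,   0,   7,  21,  93, 157,  89,  53,  56, 167, 707,   2,   0,
         0,   0,   0,   0,   0,   0,   0,   0,   0]), array([ 20,  28,  36,  44,  52,  60,  68,  76,  84,  92, 100, 108, 116,
       124, 132, 140, 148, 156, 164, 172, 180, 188, 196]))
side (array([  1,   3,  13,  61, 352, 358,  36,  21,  17,  17,  62, 177,  25,
         1,   0,   0,   0,   0,   0,   0,   0,   0]), array([ 20,  28,  36,  44,  52,  60,  68,  76,  84,  92, 100, 108, 116,
       124, 132, 140, 148, 156, 164, 172, 180, 188, 196]))
```

View pics/st_t.png

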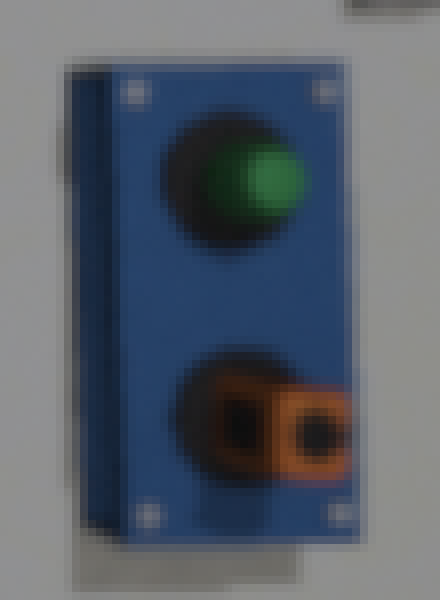

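View pics/st_s.png

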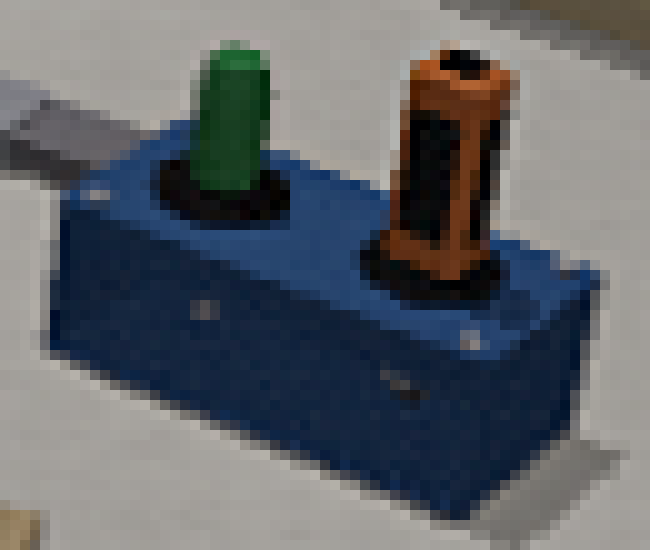

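Top crop: the stand's top-face corners lie at about (358.5,212.4), (388.4,212.4), (390,272.8) and (360.3,273.1). The handle's top face spans about x 379–389 and y 253–265. Next I'll compute the tool pose.

```bash
python3 - <<'E'
from meas import *
t=ctrl.capture('top'); s=ctrl.capture('side')
T=lambda x,y:(x/8+345-.5,y/8+205-.5)
S=lambda x,y:(x/10+315-.5,y/10+160-.5)
C=np.array([onz(t,*T(*p),.064)[:2] for p in((108,63),(347,63),(360,542),(122,545))])*1000
print(C.round(1),C.mean(0)); d=(C[0]+C[1]-C[2]-C[3])/2; print('yaw',np.degrees(np.arctan2(d[1],d[0])),np.hypot(*d)); u=d/np.hypot(*d); print('hole',C.mean(0)-42*u)
C2=np.array([onz(s,*S(*p),.064)[:2] for p in((600,280),(485,358),(60,195),(175,120))])*1000
print('side',C2.round(1),C2.mean(0))
d=(C2[2]+C2[3]-C2[0]-C2[1])/2;print('yaw',np.degrees(np.arctan2(d[1],d[0])),np.hypot(*d))
print('screws',[ (onz(t,*T(*p),.064)[:2]*1000).round(1) for p in((135,92),(325,92),(340,514),(148,514))])
H=np.array([onz(t,*T(*p),.144)[:2] for p in((275,386),(350,386),(350,482),(275,482))])*1000
print('handle',H.round(1),H.mean(0))
# collars: dark pixels fit
for z,nm,ctr in((.069,'collar',(178,345,305,490)),(.069,'awl',(160,105,300,255))):
    x0,y0,x1,y1=[int(round(v)) for v in(*T(ctr[0],ctr[1]),*T(ctr[2],ctr[3]))]
    print(nm,onz(t,(x0+x1)/2,(y0+y1)/2,z)[:2]*1000)
print('sidetop', onz(s,*S(464,68),.144)[:2]*1000,'side collar',onz(s,*S(433,270),.069)[:2]*1000)
E
```

```text
[[ 566.8 -254.7]
 [ 567.  -340.4]
 [ 398.8 -341.1]
 [ 398.1 -256.7]] [ 482.66535108 -298.23574078]
yaw 0.45354248559767774 168.46231041841725
hole [ 440.66666693 -298.56820131]
side [[ 394.7 -332.2]
 [ 398.  -257.3]
 [ 565.2 -253.5]
 [ 566.5 -330.7]] [ 481.10703668 -293.43599253]
yaw 0.9103711623146089 169.5101400142678
screws [array([ 556.6, -264.1]), array([ 556.7, -332.3]), array([ 408.6, -334.2]), array([ 408.8, -266. ])]
handle [[ 458.6 -286.2]
 [ 458.5 -311.1]
 [ 427.4 -310.4]
 [ 427.4 -285.5]] [ 442.98079416 -298.29664162]
collar [ 441.79216189 -299.15998481]
awl [ 525.56429234 -295.21439102]
sidetop [ 439.45793649 -293.66464744] side collar [ 436.90994894 -289.64458481]
```

```bash
cat > d.py <<'E'
import sys
from h import *
from scipy.spatial.transform import Rotation as R
def st():
    s=ctrl.sense(); q=s['eef_rot']; r=R.from_quat([q[1],q[2],q[3],q[0]]).as_matrix(); return s,r,s['ee_pos']*1000
if __name__=='__main__':
    s,r,p=st()
    print('t',round(s['clock'],2),'p',p.round(1),'yaw',np.degrees(np.arctan2(r[1,0],r[0,0])).round(2),'zax',r[:,2].round(4),'F',s['wrist_force'].round(2),'w',round(s['gripper_width']*1000,1))
    if len(sys.argv)>3:
        print('tool delta',(r.T@(np.array([float(v) for v in sys.argv[1:4]])-p)).round(1))
E
python3 -m handwheel '[{"xyz":[0,0,0],"roll":0.155},{"xyz":[0,0,0],"roll":0.155},{"xyz":[0,0,0],"roll":0.15}]' 1 3; python3 d.py 441.5 -297.5 215
```

```text
clock: 0.78
ee_pos: [0.2941, -0.5795, 0.2605]
eef_rot: [-0.0, 1.0, -0.002, 0.0]
wrist_force: [0.7, 0.8, 0.9]
gripper_width: 0.088
t 0.78 p [ 294.1 -579.5  260.5] yaw -0.23 zax [ 2.e-04  6.e-04 -1.e+00] F [0.71 0.76 0.87] w 88.0
tool delta [ 146.3 -282.5   45.7]
```

```bash
python3 -m handwheel '[{"xyz":[25,-48,5],"roll":-0.015},{"xyz":[25,-48,5],"roll":0},{"xyz":[25,-48,5],"roll":0},{"xyz":[25,-48,5],"roll":0},{"xyz":[25,-48,5],"roll":0}]' ; python3 d.py 441.5 -297.5 215
```

```text
clock: 1.4
ee_pos: [0.4189, -0.337, 0.2351]
eef_rot: [0.002, 1.0, 0.0, 0.0]
wrist_force: [1.2, -0.6, -0.1]
gripper_width: 0.0883
t 1.4 p [ 418.9 -337.   235.1] yaw 0.05 zax [ 0.001  -0.0044 -1.    ] F [ 1.17 -0.64 -0.1 ] w 88.3
tool delta [ 22.6 -39.6  19.9]
```

```bash
python3 -m handwheel '[{"xyz":[12,-20,10],"roll":-0.01},{"xyz":[10.6,-19.6,10],"roll":0},{"xyz":[0,0,0],"roll":0}]' ; python3 d.py 441.5 -297.5 190; python3 - <<'E'
from h import *
t=cap('top','t1.png');s=cap('side','s1.png')
A=cv2.resize(t['pixels'][195:285,330:420,::-1],None,fx=5,fy=5,interpolation=cv2.INTER_CUBIC)
B=cv2.resize(s['pixels'][110:215,310:400,::-1],None,fx=4.28,fy=4.28,interpolation=cv2.INTER_CUBIC)[:450]
cv2.imwrite('pics/c1.png',np.hstack([A,B[:, :350]]))
E
```

```text
clock: 1.78
ee_pos: [0.4446, -0.291, 0.2148]
eef_rot: [0.001, 1.0, 0.01, 0.001]
wrist_force: [0.4, 0.3, 0.5]
gripper_width: 0.0883
t 1.77 p [ 444.6 -291.   214.8] yaw 1.16 zax [ 0.0025 -0.0027 -1.    ] F [0.38 0.35 0.49] w 88.3
tool delta [-3.3  6.4 24.8]Traceback (most recent call last):
  File "<stdin>", line 5, in <module>
    return _nx.concatenate(arrs, 1, dtype=dtype, casting=casting)
           ~~~~~~~~~~~~~~~^^^^^^^^^^^^^^^^^^^^^^^^^^^^^^^^^^^^^^^
ValueError: all the input array dimensions except for the concatenation axis must match exactly, but along dimension 0, the array at index 0 has size 450 and the array at index 1 has size 449
```

```bash
python3 -m handwheel '[{"xyz":[-3.3,6.4,25],"roll":0.01},{"xyz":[0,0,30],"roll":0},{"xyz":[0,0,25],"roll":0},{"xyz":[0,0,12],"roll":0},{"xyz":[0,0,0],"roll":0}]' ; python3 d.py 441.5 -297.5 112; python3 - <<'E'
from h import *
t=cap('top','t1.png');s=cap('side','s1.png')
A=cv2.resize(t['pixels'][195:285,330:420,::-1],(450,450),interpolation=cv2.INTER_CUBIC)
B=cv2.resize(s['pixels'][125:215,315:385,::-1],(350,450),interpolation=cv2.INTER_CUBIC)
cv2.imwrite('pics/c1.png',np.hstack([A,B]))
E
```

```text
clock: 2.5
ee_pos: [0.439, -0.3105, 0.1246]
eef_rot: [0.006, 1.0, -0.003, 0.004]
wrist_force: [0.1, -0.5, 0.1]
gripper_width: 0.0881
t 2.5 p [ 439.  -310.5  124.6] yaw -0.29 zax [ 0.0072 -0.012  -0.9999] F [ 0.06 -0.5   0.11] w 88.1
tool delta [  2.3 -13.1  12.4]
```

View pics/c1.png

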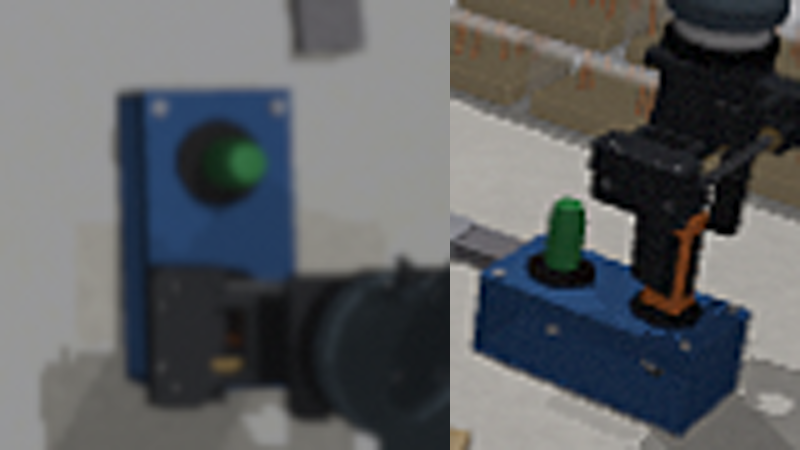

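The top and side views show the handle between the open fingers, with the near finger at about (665,230) in the composite. The hand is off in y by 13 mm, so I'll check for drift at rest and correct it.

```bash
python3 d.py 441.5 -297.5 112;python3 -m handwheel '[{"xyz":[0,0,0],"roll":0}]' >/dev/null; python3 d.py 441.5 -297.5 112; python3 -m handwheel '[{"xyz":[1,-6,0],"roll":-0.01}]' >/dev/null; python3 d.py 441.5 -297.5 112; python3 -m handwheel '[{"xyz":[0,0,0],"roll":0}]' >/dev/null; python3 d.py 441.5 -297.5 112
```

```text
t 2.6 p [ 439.8 -310.5  125.5] yaw -0.27 zax [ 0.009  -0.0128 -0.9999] F [-0.   -0.07  0.41] w 88.2
tool delta [  1.5 -13.2  13.4]
t 2.73 p [ 440.3 -310.9  126.4] yaw -0.27 zax [ 0.0103 -0.0136 -0.9999] F [-0.15 -0.51  0.25] w 88.0
tool delta [  1.  -13.6  14.3]
t 2.85 p [ 441.6 -305.4  127.1] yaw 0.29 zax [ 0.0114 -0.0145 -0.9998] F [-0.54  0.01  0.07] w 88.2
tool delta [-0.3 -8.1 15. ]
t 2.98 p [ 442.1 -304.6  127.5] yaw 0.37 zax [ 0.0121 -0.0144 -0.9998] F [0.02 0.12 0.34] w 88.0
tool delta [-0.8 -7.3 15.4]
```

```bash
for i in 1 2 3; do python3 -m handwheel '[{"xyz":[0,0,0],"roll":0}]' >/dev/null; python3 d.py 441.5 -297.5 112; done
```

```text
t 3.1 p [ 442.3 -304.5  127.7] yaw 0.39 zax [ 0.0124 -0.0146 -0.9998] F [-0.07 -0.71  1.02] w 88.1
tool delta [-0.9 -7.2 15.6]
t 3.23 p [ 442.4 -304.5  127.7] yaw 0.4 zax [ 0.0125 -0.0147 -0.9998] F [ 0.59 -0.71 -0.18] w 87.8
tool delta [-1.  -7.2 15.6]
t 3.35 p [ 442.3 -304.5  127.7] yaw 0.39 zax [ 0.0124 -0.0146 -0.9998] F [-0.43 -0.3   0.07] w 88.2
tool delta [-1.  -7.2 15.6]
```

```bash
python3 -m handwheel '[{"xyz":[0,-3,3],"roll":0},{"xyz":[0,-3,4],"roll":0},{"xyz":[0,-1,4],"roll":0},{"xyz":[0,0,4],"roll":0},{"xyz":[0,0,2],"roll":0}]' >/dev/null; python3 d.py 441.5 -297.5 112; python3 -m handwheel '[{"xyz":[0,0,0],"roll":0},{"xyz":[0,0,0],"roll":0}]' >/dev/null; python3 d.py 441.5 -297.5 112
```

```text
t 3.98 p [ 442.3 -297.1  109.1] yaw 0.4 zax [ 0.0118 -0.0142 -0.9998] F [ 0.06  0.06 -0.25] w 88.3
tool delta [-0.8  0.5 -2.9]
t 4.22 p [ 442.2 -297.2  109. ] yaw 0.39 zax [ 0.0117 -0.0143 -0.9998] F [ 0.3   0.76 -0.47] w 88.4
tool delta [-0.7  0.3 -3. ]
```

```bash
python3 -m handwheel '[{"xyz":[-0.7,0,-2],"roll":0},{"xyz":[0,0,0],"roll":0},{"xyz":[0,0,0],"roll":0},{"xyz":[0,0,0],"roll":0},{"xyz":[0,0,0],"roll":0}]' -1 60; python3 d.py 441.5 -297.5 112; python3 -m handwheel '[{"xyz":[0,0,0],"roll":0},{"xyz":[0,0,0],"roll":0},{"xyz":[0,0,0],"roll":0}]'>/dev/null ; python3 d.py 441.5 -297.5 112
```

```text
clock: 4.85
ee_pos: [0.4416, -0.2974, 0.1115]
eef_rot: [0.007, 1.0, 0.003, 0.006]
wrist_force: [-0.5, -0.3, 0.8]
gripper_width: 0.04
t 4.85 p [ 441.6 -297.4  111.5] yaw 0.38 zax [ 0.0123 -0.0147 -0.9998] F [-0.54 -0.26  0.82] w 40.0
tool delta [-0.1  0.1 -0.5]
t 5.22 p [ 441.8 -297.4  111.6] yaw 0.38 zax [ 0.0125 -0.0146 -0.9998] F [-0.55 -0.82  0.44] w 25.7
tool delta [-0.2  0.1 -0.4]
```

```bash
python3 -m handwheel '[{"xyz":[0,0,-4],"roll":0},{"xyz":[0,0,-8],"roll":0},{"xyz":[0,0,-14],"roll":0},{"xyz":[0,0,-20],"roll":0},{"xyz":[0,0,-24],"roll":0}]' >/dev/null; python3 d.py;  python3 -m handwheel '[{"xyz":[0,0,-25],"roll":0},{"xyz":[0,0,-18],"roll":0},{"xyz":[0,0,0],"roll":0},{"xyz":[0,0,0],"roll":0}]'>/dev/null ; python3 d.py ; python3 - <<'E'
from h import *
t=cap('top','t2.png');s=cap('side','s2.png')
A=cv2.resize(t['pixels'][195:285,330:420,::-1],(450,450),interpolation=cv2.INTER_CUBIC)
B=cv2.resize(s['pixels'][105:195,315:385,::-1],(350,450),interpolation=cv2.INTER_CUBIC)
cv2.imwrite('pics/c2.png',np.hstack([A,B]))
E
```

```text
t 5.85 p [ 439.5 -295.6  184.1] yaw 0.38 zax [ 0.0091 -0.0129 -0.9999] F [-0.26  0.87 -1.55] w 25.8
t 6.35 p [ 439.7 -295.5  232.8] yaw 0.37 zax [ 0.014  -0.0157 -0.9998] F [ 0.98  0.54 -1.08] w 26.2
```

View pics/c2.png

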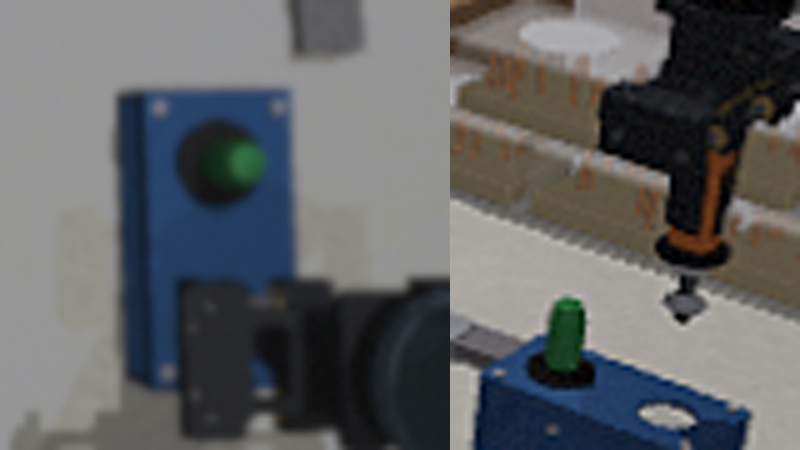

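The stand hole is empty at composite (667,415). The tool hangs upright in the jaws with its tip near (683,318), and the awl is untouched. Now the transfer to the lid, in ramped steps.

```bash
python3 -m handwheel '[{"xyz":[3,-10,-2],"roll":0},{"xyz":[7,-22,-2],"roll":0},{"xyz":[12,-35,-2],"roll":0},{"xyz":[14,-42,-1],"roll":0},{"xyz":[15,-44,0],"roll":0}]' >/dev/null; python3 d.py 547 24.5 235
```

```text
t 7.08 p [ 489.3 -138.3  235.6] yaw -0.01 zax [ 0.009  -0.0143 -0.9999] F [ 0.95  0.32 -1.21] w 25.3
tool delta [  57.7 -162.8   -1.2]
```

```bash
python3 -m handwheel '[{"xyz":[14,-42,0],"roll":0},{"xyz":[12,-36,0],"roll":0},{"xyz":[9,-27,0],"roll":0},{"xyz":[6,-17,0],"roll":0},{"xyz":[3,-8,0],"roll":0}]' >/dev/null; python3 d.py 547 24.5 235
```

```text
t 7.7 p [533.1   4.5 232.2] yaw 0.54 zax [ 0.0053 -0.0114 -0.9999] F [ 0.18  0.46 -0.61] w 25.6
tool delta [ 14.1 -19.8  -2.9]
```

```bash
python3 -m handwheel '[{"xyz":[5,-7,0],"roll":0},{"xyz":[5,-7,0],"roll":0},{"xyz":[3,-4,0],"roll":0},{"xyz":[1,-1.5,0],"roll":0},{"xyz":[0,0,0],"roll":0}]' >/dev/null; python3 d.py 547 24.5 235;python3 - <<'E'
from h import *
t=cap('top','t3.png');s=cap('side','s3.png')
A=cv2.resize(t['pixels'][180:270,215:305,::-1],(450,450),interpolation=cv2.INTER_CUBIC)
B=cv2.resize(s['pixels'][150:240,245:315,::-1],(350,450),interpolation=cv2.INTER_CUBIC)
cv2.imwrite('pics/c3.png',np.hstack([A,B]))
E
```

```text
t 8.32 p [547.3  23.9 231.6] yaw 0.43 zax [ 0.0041 -0.0123 -0.9999] F [-0.6   0.03 -1.43] w 25.7
tool delta [-0.3 -0.5 -3.4]
```

View pics/c3.png

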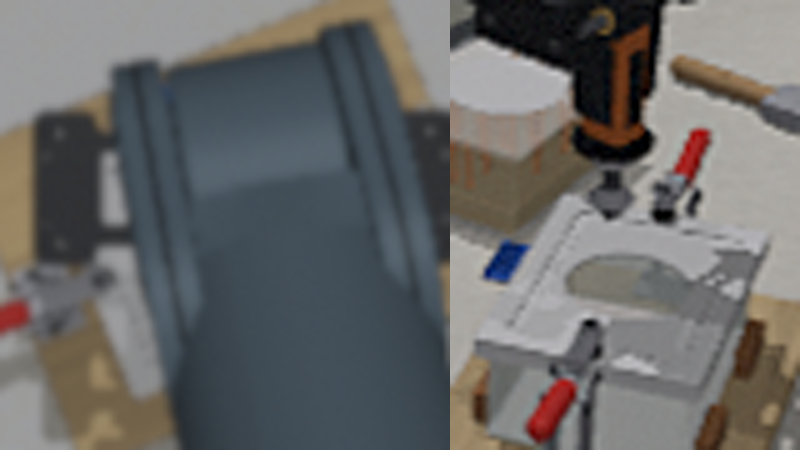

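Side view: the tip is at composite (613,215), or pixel (277.2,192.6), above the hole, and the tab is at (507,262). I'll compare this with the predicted tip position.

```bash
python3 - <<'E'
from h import *
s=ctrl.capture('side')
for nm,p in(('upright-x,conf-y',(547.3-.8,23.9-1.2,133)),('zax',(547.7,22.7,133)),('vertical',(547.3,23.9,133))):
    print(nm,proj(s,np.array(p)/1000))
for z in(.131,.133,.135): print(onz(s,277.2,192.6,z)*1000)
# collar centre/bottom: composite (612,150)
print('stand hole from s2', onz(s,315+(667-450)/5-.4,105+415/5-.4,.064)*1000)
h=cv2.imread('pics/s2.png')
print(proj(s,(.4407,-.298,.064)))
E
```

```text
upright-x,conf-y [276.49817244 193.00658318]
zax [276.18605006 192.86667409]
vertical [276.03886333 193.06161581]
[548.52631203  16.65720256 131.        ]
[546.46962986  19.37673542 133.        ]
[544.41294769  22.09626829 135.        ]
stand hole from s2 [ 436.46391664 -291.66444807   64.        ]
[357.83595652 186.51174374]
```

```bash
cat > tip.py <<'E'
import sys
from d import *
HC=np.array([533.3,17.5]); YAW=22.6
try: HC=HC+np.loadtxt('off.txt')
except Exception: pass
def tip(s,r,p): return p+98.6*np.array([r[0,2]-.0125,r[1,2],-1])
if __name__=='__main__':
    s,r,p=st(); T=tip(s,r,p); v=T[:2]-HC
    a=np.degrees(np.arctan2(v[1],v[0]))
    rad=np.hypot(*v); F=s['wrist_force']; u=v/rad
    print('t %.2f tip %s r %.1f cw %.1f | zax %.4f %.4f | Fz %.2f Fr %.2f | geomdip %.1f w %.1f'%(s['clock'],T.round(1),rad,(YAW-a),r[0,2],r[1,2],F[2]+1.4,F[:2]@u,(rad+8.5-38)+(91-7.5-T[2]),s['gripper_width']*1000))
    if len(sys.argv)>1: # next: start cw angle, step deg, radius, tipz
        a0,st_,R_,z=map(float,sys.argv[1:5]); cur=T
        for i in range(1,6):
            b=np.radians(YAW-a0-st_*i); w=np.array([HC[0]+R_*np.cos(b),HC[1]+R_*np.sin(b),z])
            print((r.T@(w-cur)).round(2)); cur=w
E
python3 -m handwheel '[{"xyz":[0,0,5],"roll":0},{"xyz":[0,0,10],"roll":0},{"xyz":[0,0,12],"roll":0},{"xyz":[0,0,9],"roll":0},{"xyz":[0,0,5],"roll":0}]' >/dev/null; python3 tip.py;
```

```text
t 9.10 tip [545.9  21.6  88.7] r 13.2 cw 4.6 | zax 0.0031 -0.0126 | Fz 0.48 Fr -0.10 | geomdip -21.4 w 25.6
```

```bash
python3 -m handwheel '[{"xyz":[2,0,3],"roll":0},{"xyz":[2,-1,3],"roll":0},{"xyz":[2,-1,2],"roll":0},{"xyz":[2,-1,0],"roll":0},{"xyz":[0,0,0],"roll":0}]' >/dev/null; python3 tip.py 0 0 29.5 80.5
```

```text
t 9.72 tip [555.1  25.   80.3] r 23.0 cw 3.6 | zax 0.0038 -0.0123 | Fz 0.07 Fr -0.19 | geomdip -3.3 w 25.9
[ 5.51 -3.79 -0.27]
[0. 0. 0.]
[0. 0. 0.]
[0. 0. 0.]
[0. 0. 0.]
```

```bash
python3 -m handwheel '[{"xyz":[2,-2,0],"roll":0},{"xyz":[1.5,-1,0],"roll":0},{"xyz":[0,0,0],"roll":0}]' >/dev/null; python3 tip.py; python3 -m handwheel '[{"xyz":[1,-0.4,0],"roll":0},{"xyz":[0,0,0],"roll":0}]' >/dev/null; python3 tip.py;  python3 -m handwheel '[{"xyz":[1,-0.4,0],"roll":0},{"xyz":[0,0,0],"roll":0}]' >/dev/null; python3 tip.py
```

```text
t 10.10 tip [558.7  28.2  80.6] r 27.5 cw -0.2 | zax 0.0038 -0.0125 | Fz 1.27 Fr 0.12 | geomdip 1.0 w 25.8
t 10.35 tip [559.3  28.4  80.5] r 28.2 cw -0.2 | zax 0.0029 -0.0127 | Fz 1.48 Fr -0.02 | geomdip 1.7 w 25.6
t 10.60 tip [559.9  28.7  80.4] r 28.8 cw -0.2 | zax 0.0021 -0.0129 | Fz 0.83 Fr -1.02 | geomdip 2.4 w 25.5
```

```bash
python3 -m handwheel '[{"xyz":[0.6,-0.2,1.3],"roll":0},{"xyz":[0,0,0],"roll":0}]' >/dev/null; python3 tip.py; python3 - <<'E'
from d import *
F=[]
for i in range(8):
    c=cap('side','s4.png' if i==7 else None); F.append(ctrl.sense()['wrist_force'])
print(np.mean(F,0)+[0,0,1.4],np.std(F,0))
B=cv2.resize(c['pixels'][165:225,255:305,::-1],(500,600),interpolation=cv2.INTER_CUBIC)
cv2.imwrite('pics/c4.png',B)
E
python3 tip.py 0 5 29.5 79.5
```

```text
t 10.85 tip [560.   28.7  79. ] r 29.0 cw -0.2 | zax 0.0011 -0.0131 | Fz 2.97 Fr -0.95 | geomdip 4.0 w 25.5
[-2.1860765  -0.38053848  1.85051035] [0.52587812 0.58110676 0.51018505]
t 11.25 tip [560.1  28.7  79.1] r 29.0 cw -0.1 | zax 0.0014 -0.0131 | Fz 1.89 Fr -2.61 | geomdip 4.0 w 25.6
[ 1.32  2.3  -0.38]
[0.65 2.49 0.03]
[0.43 2.54 0.03]
[0.21 2.56 0.03]
[-0.01  2.57  0.03]
```

View pics/c4.png

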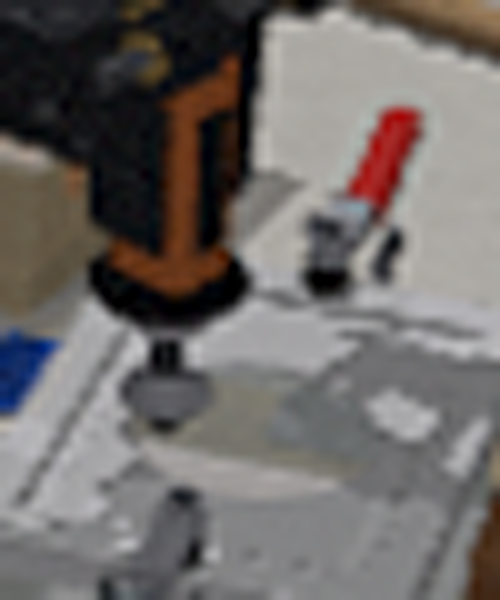

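The blade sits in the hole at the tab side: collar at (165,290), tip at (165,425), tab at (25,370). Mean Fz is about 1.85 N, so the dip is about 3 mm. I'll go slightly deeper and start clockwise.

```bash
python3 tip.py 0 4 29.5 78.6; python3 -m handwheel '[{"xyz":[0.5,0.5,0.5],"roll":0},{"xyz":[0.5,2,0],"roll":0},{"xyz":[0.5,2,0],"roll":0},{"xyz":[0.4,2,0],"roll":0},{"xyz":[0.3,2,0],"roll":0}]' >/dev/null; python3 tip.py 16 4 29.5 78.6
```

```text
t 11.25 tip [560.1  28.7  79.1] r 29.0 cw -0.1 | zax 0.0014 -0.0131 | Fz 1.89 Fr -2.61 | geomdip 4.0 w 25.6
[1.16 1.8  0.51]
[0.58 1.98 0.03]
[0.44 2.01 0.03]
[0.29 2.04 0.03]
[0.15 2.05 0.03]
t 11.88 tip [562.1  20.6  78.6] r 29.0 cw 16.5 | zax 0.0007 -0.0122 | Fz 2.44 Fr -2.46 | geomdip 4.3 w 25.8
[0.65 1.75 0.05]
[0.01 2.06 0.03]
[-0.14  2.05  0.03]
[-0.28  2.04  0.02]
[-0.42  2.02  0.02]
```

```bash
sed -i "s/a0,st_,R_,z=map(float,sys.argv\[1:5\])/a0,st_,R_,z=YAW-a,4.0,*map(float,sys.argv[1:3])/" tip.py; python3 -m handwheel '[{"xyz":[0.6,1.9,0],"roll":0},{"xyz":[0.1,2,0],"roll":0},{"xyz":[-0.1,2,0],"roll":0},{"xyz":[-0.2,2,0],"roll":0},{"xyz":[-0.4,2,0],"roll":0}]' >/dev/null; python3 tip.py 29.5 78.6
```

```text
t 12.50 tip [562.3  11.2  78.9] r 29.6 cw 34.8 | zax 0.0009 -0.0108 | Fz 2.82 Fr -3.16 | geomdip 4.7 w 25.9
[-0.66  1.96  0.33]
[-0.66  1.95  0.02]
[-0.79  1.9   0.02]
[-0.92  1.84  0.02]
[-1.05  1.77  0.02]
```

```bash
python3 -m handwheel '[{"xyz":[-0.6,2,0.2],"roll":0},{"xyz":[-0.6,1.9,0],"roll":0},{"xyz":[-0.7,1.9,0],"roll":0},{"xyz":[-0.9,1.8,0],"roll":0},{"xyz":[-1,1.8,0],"roll":0}]' >/dev/null; python3 tip.py 29.5 78.6
```

```text
t 13.12 tip [558.8   1.6  79.1] r 30.1 cw 54.7 | zax 0.0019 -0.0104 | Fz 2.17 Fr -3.61 | geomdip 5.0 w 26.1
[-1.63  1.4   0.49]
[-1.28  1.61  0.01]
[-1.39  1.52  0.01]
[-1.49  1.42  0.01]
[-1.59  1.31  0.01]
```

```bash
python3 -m handwheel '[{"xyz":[-1.4,1.5,0.3],"roll":0},{"xyz":[-1.3,1.6,0.1],"roll":0},{"xyz":[-1.4,1.5,0.1],"roll":0},{"xyz":[-1.5,1.4,0.1],"roll":0},{"xyz":[-1.6,1.3,0.1],"roll":0}]' >/dev/null; python3 tip.py 29.5 78.6
```

```text
t 13.75 tip [552.3  -5.4  78.8] r 29.8 cw 72.9 | zax 0.0041 -0.0093 | Fz 4.04 Fr -2.34 | geomdip 5.0 w 25.7
[-1.82  1.03  0.21]
[-1.72  1.13  0.  ]
[-1.8  1.   0. ]
[-1.86  0.88  0.  ]
[-1.92  0.74 -0.  ]
```

```bash
cat > favg.py <<'E'
from d import *
F=[ctrl.sense()['wrist_force']]
for i in range(5):
    ctrl.capture('side'); F.append(ctrl.sense()['wrist_force'])
m=np.mean(F,0)+[0,0,1.4]; print('Favg',m.round(2),'dip',((m[2]-.5)/.5).round(1))
E
python3 favg.py; python3 tip.py 29.5 78.8
```

```text
Favg [-1.71  1.98  3.21] dip 5.4
t 14.00 tip [552.   -5.7  78.7] r 29.7 cw 73.7 | zax 0.0032 -0.0097 | Fz 2.96 Fr -2.45 | geomdip 5.1 w 25.3
[-1.81  1.03 -0.13]
[-1.74  1.1   0.01]
[-1.81  0.98  0.  ]
[-1.88  0.85  0.  ]
[-1.93  0.72  0.  ]
```

```bash
python3 -m handwheel '[{"xyz":[-1.7,1.1,-0.3],"roll":0},{"xyz":[-1.7,1.1,-0.2],"roll":0},{"xyz":[-1.8,1,0],"roll":0},{"xyz":[-1.9,0.8,0],"roll":0},{"xyz":[-1.9,0.7,0],"roll":0}]' >/dev/null; python3 tip.py 29.5 79.2
```

```text
t 14.62 tip [544.1 -10.2  79.7] r 29.7 cw 91.2 | zax 0.0064 -0.0090 | Fz 2.96 Fr -3.41 | geomdip 4.0 w 25.6
[-2.02  0.48  0.45]
[-1.99  0.53 -0.01]
[-2.02  0.39 -0.01]
[-2.04  0.25 -0.01]
[-2.06  0.1  -0.01]
```

```bash
python3 -m handwheel '[{"xyz":[-2,0.5,0.2],"roll":0},{"xyz":[-2,0.5,0.1],"roll":0},{"xyz":[-2,0.4,0.1],"roll":0},{"xyz":[-2,0.2,0.1],"roll":0},{"xyz":[-2,0.1,0.1],"roll":0}]' >/dev/null; python3 tip.py 29.5 79.2
```

```text
t 15.25 tip [534.8 -12.1  79.4] r 29.6 cw 109.7 | zax 0.0089 -0.0089 | Fz 2.28 Fr -2.48 | geomdip 4.3 w 25.7
[-2.07 -0.12  0.16]
[-2.05 -0.13 -0.02]
[-2.04 -0.27 -0.02]
[-2.02 -0.42 -0.02]
[-1.98 -0.55 -0.02]
```

```bash
python3 -m handwheel '[{"xyz":[-2,-0.1,0.1],"roll":0},{"xyz":[-2,-0.1,0.1],"roll":0},{"xyz":[-2,-0.3,0],"roll":0},{"xyz":[-2,-0.4,0],"roll":0},{"xyz":[-2,-0.6,0],"roll":0}]' >/dev/null; python3 tip.py 29.5 79.2
```

```text
t 15.88 tip [525.2 -10.9  79.4] r 29.6 cw 128.5 | zax 0.0111 -0.0093 | Fz 2.65 Fr -2.09 | geomdip 4.2 w 25.6
[-1.94 -0.71  0.18]
[-1.9  -0.78 -0.03]
[-1.84 -0.91 -0.03]
[-1.78 -1.04 -0.03]
[-1.7  -1.16 -0.03]
```

```bash
python3 -m handwheel '[{"xyz":[-1.9,-0.7,0.1],"roll":0},{"xyz":[-1.9,-0.8,0],"roll":0},{"xyz":[-1.9,-0.9,0],"roll":0},{"xyz":[-1.8,-1,0],"roll":0},{"xyz":[-1.7,-1.2,0],"roll":0}]' >/dev/null; python3 favg.py; python3 tip.py 29.5 79.2
```

```text
Favg [0.66 2.35 2.61] dip 4.2
t 16.75 tip [516.   -6.6  79.3] r 29.7 cw 148.3 | zax 0.0121 -0.0097 | Fz 3.26 Fr -2.53 | geomdip 4.3 w 25.2
[-1.52 -1.41  0.1 ]
[-1.53 -1.38 -0.03]
[-1.43 -1.48 -0.03]
[-1.32 -1.58 -0.03]
[-1.21 -1.67 -0.03]
```

Dip is 4.2 mm, as planned.

```bash
python3 -m handwheel '[{"xyz":[-1.6,-1.4,0],"roll":0},{"xyz":[-1.5,-1.4,0],"roll":0},{"xyz":[-1.4,-1.5,0],"roll":0},{"xyz":[-1.3,-1.6,0],"roll":0},{"xyz":[-1.2,-1.7,0],"roll":0}]' >/dev/null;  python3 tip.py 29.5 79.2
```

```text
t 17.38 tip [5.097e+02 2.000e-01 7.940e+01] r 29.3 cw 166.4 | zax 0.0141 -0.0108 | Fz 1.97 Fr -2.57 | geomdip 3.9 w 25.7
[-1.31 -1.6   0.19]
[-1.02 -1.79 -0.03]
[-0.9  -1.85 -0.03]
[-0.76 -1.91 -0.03]
[-0.63 -1.96 -0.03]
```

```bash
python3 -m handwheel '[{"xyz":[-1.3,-1.6,0.2],"roll":0},{"xyz":[-1,-1.8,0],"roll":0},{"xyz":[-0.9,-1.9,0],"roll":0},{"xyz":[-0.8,-1.9,0],"roll":0},{"xyz":[-0.6,-2,0],"roll":0}]' >/dev/null;  python3 tip.py 29.5 79.2
```

```text
t 18.00 tip [504.8   9.3  79.1] r 29.6 cw 186.6 | zax 0.0144 -0.0115 | Fz 1.48 Fr -2.12 | geomdip 4.5 w 25.5
[-0.38 -2.03 -0.15]
[-0.34 -2.03 -0.03]
[-0.2  -2.05 -0.03]
[-0.06 -2.06 -0.02]
[ 0.09 -2.06 -0.02]
```

```bash
python3 -m handwheel '[{"xyz":[-0.4,-2,0],"roll":0},{"xyz":[-0.4,-2,0],"roll":0},{"xyz":[-0.2,-2.1,0],"roll":0},{"xyz":[-0.1,-2.1,0],"roll":0},{"xyz":[0.1,-2.1,0],"roll":0}]' >/dev/null; python3 favg.py; python3 tip.py 29.5 79.2
```

```text
Favg [1.93 0.38 1.7 ] dip 2.4
t 18.88 tip [503.5  19.9  78.8] r 29.9 cw -152.9 | zax 0.0140 -0.0119 | Fz 0.17 Fr -0.85 | geomdip 5.1 w 25.5
[ 0.66 -2.   -0.39]
[ 0.39 -2.02 -0.02]
[ 0.53 -1.99 -0.02]
[ 0.67 -1.95 -0.01]
[ 0.8  -1.9  -0.01]
```

Dip is down to about 2.4 mm here, so I'll go a bit deeper.

```bash
python3 -m handwheel '[{"xyz":[0,-1.2,0.9],"roll":0},{"xyz":[0.3,-2,0.7],"roll":0},{"xyz":[0.5,-2,0],"roll":0},{"xyz":[0.6,-2,0],"roll":0},{"xyz":[0.8,-1.9,0],"roll":0}]' >/dev/null; python3 favg.py; python3 tip.py 29.8 77.4
```

```text
Favg [ 1.85 -1.18  2.58] dip 4.2
t 19.75 tip [506.1  28.2  77.2] r 29.2 cw -135.9 | zax 0.0145 -0.0130 | Fz 2.11 Fr -1.56 | geomdip 6.0 w 25.9
[ 0.31 -2.11 -0.23]
[ 0.97 -1.84 -0.01]
[ 1.1  -1.77 -0.01]
[ 1.22 -1.69 -0.  ]
[ 1.33 -1.6  -0.  ]
```

```bash
python3 -m handwheel '[{"xyz":[0.7,-2,0],"roll":0},{"xyz":[0.9,-1.9,0],"roll":0},{"xyz":[1,-1.8,0],"roll":0},{"xyz":[1.2,-1.7,0],"roll":0},{"xyz":[1.3,-1.6,0],"roll":0}]' >/dev/null; python3 favg.py; python3 tip.py 29.5 77.4
```

```text
Favg [ 1.39 -1.63  2.19] dip 3.4
t 20.62 tip [511.   37.5  77.1] r 29.9 cw -115.6 | zax 0.0139 -0.0133 | Fz 2.00 Fr -2.23 | geomdip 6.9 w 25.5
[ 1.76 -1.18 -0.34]
[ 1.53 -1.37  0.  ]
[ 1.63 -1.26  0.01]
[ 1.71 -1.15  0.01]
[ 1.79 -1.03  0.01]
```

```bash
python3 -m handwheel '[{"xyz":[1.4,-1.5,0.2],"roll":0},{"xyz":[1.5,-1.4,0.1],"roll":0},{"xyz":[1.6,-1.3,0],"roll":0},{"xyz":[1.7,-1.2,0],"roll":0},{"xyz":[1.7,-1.1,0],"roll":0}]' >/dev/null; python3 favg.py; python3 tip.py 29.9 77
```

```text
Favg [ 1.36 -2.24  2.51] dip 4.0
t 21.50 tip [518.6  43.5  76.6] r 29.9 cw -96.9 | zax 0.0127 -0.0142 | Fz 3.46 Fr -2.02 | geomdip 7.3 w 25.4
[ 1.85 -0.97 -0.42]
[ 1.92 -0.82  0.01]
[ 1.97 -0.69  0.02]
[ 2.01 -0.55  0.02]
[ 2.05 -0.41  0.02]
```

```bash
python3 -m handwheel '[{"xyz":[1.8,-1,0],"roll":0},{"xyz":[1.9,-0.9,0],"roll":0},{"xyz":[2,-0.7,0],"roll":0},{"xyz":[2,-0.6,0],"roll":0},{"xyz":[2,-0.5,0],"roll":0}]' >/dev/null; python3 favg.py; python3 tip.py 29.9 77
```

```text
Favg [ 0.45 -2.34  3.05] dip 5.1
t 22.38 tip [527.5  46.8  76.3] r 29.9 cw -78.6 | zax 0.0105 -0.0150 | Fz 3.65 Fr -3.26 | geomdip 7.6 w 25.7
[ 2.06 -0.35 -0.7 ]
[ 2.08 -0.18  0.02]
[ 2.09 -0.03  0.02]
[2.08 0.11 0.02]
[2.07 0.26 0.03]
```

```bash
python3 -m handwheel '[{"xyz":[2,-0.3,-0.4],"roll":0},{"xyz":[2.1,-0.2,-0.2],"roll":0},{"xyz":[2.1,0,0],"roll":0},{"xyz":[2.1,0.1,0],"roll":0},{"xyz":[2.1,0.2,0],"roll":0}]' >/dev/null; python3 favg.py; python3 tip.py 29.9 77
```

```text
Favg [-0.43 -2.13  2.64] dip 4.3
t 23.25 tip [537.   47.   76.7] r 29.7 cw -60.2 | zax 0.0081 -0.0153 | Fz 2.06 Fr -2.07 | geomdip 7.1 w 25.7
[ 2.08  0.18 -0.33]
[2.03 0.49 0.02]
[1.99 0.63 0.03]
[1.94 0.76 0.03]
[1.88 0.9  0.03]
```

```bash
python3 -m handwheel '[{"xyz":[2.1,0.3,0],"roll":0},{"xyz":[2,0.5,0],"roll":0},{"xyz":[2,0.6,0],"roll":0},{"xyz":[1.9,0.8,0],"roll":0},{"xyz":[1.9,0.9,0],"roll":0}]' >/dev/null; python3 favg.py; python3 tip.py 29.9 77
```

```text
Favg [-0.2  -3.02  2.7 ] dip 4.4
t 24.12 tip [545.8  43.9  76.4] r 29.2 cw -42.0 | zax 0.0052 -0.0155 | Fz 2.66 Fr -3.07 | geomdip 6.8 w 25.6
[ 2.15  0.35 -0.59]
[1.78 1.1  0.03]
[1.69 1.22 0.03]
[1.61 1.33 0.03]
[1.51 1.44 0.03]
```

```bash
python3 -m handwheel '[{"xyz":[1.9,0.8,-0.2],"roll":0},{"xyz":[1.8,1.1,0],"roll":0},{"xyz":[1.7,1.2,0],"roll":0},{"xyz":[1.6,1.3,0],"roll":0},{"xyz":[1.5,1.4,0],"roll":0}]' >/dev/null; python3 favg.py; python3 tip.py 29.5 77
```

```text
Favg [-2.33 -2.03  2.66] dip 4.3
t 25.00 tip [552.9  38.8  76.2] r 28.9 cw -24.7 | zax 0.0020 -0.0149 | Fz 2.54 Fr -3.01 | geomdip 6.7 w 25.6
[ 1.84  1.05 -0.74]
[1.35 1.55 0.03]
[1.24 1.64 0.03]
[1.12 1.73 0.03]
[1.   1.8  0.03]
```

```bash
python3 -m handwheel '[{"xyz":[1.5,1.4,0],"roll":0},{"xyz":[1.3,1.6,0],"roll":0},{"xyz":[1.2,1.7,0],"roll":0},{"xyz":[1.1,1.8,0],"roll":0},{"xyz":[0.9,1.9,0],"roll":0}]' >/dev/null; python3 favg.py; python3 tip.py 29.0 76.5
```

```text
Favg [-2.4  -1.54  3.03] dip 5.1
t 25.88 tip [558.6  30.8  76.2] r 28.6 cw -5.2 | zax 0.0008 -0.0142 | Fz 3.49 Fr -2.26 | geomdip 6.3 w 25.6
[ 1.26  1.63 -0.24]
[0.74 1.88 0.03]
[0.61 1.93 0.03]
[0.47 1.97 0.03]
[0.33 2.   0.03]
```

```bash
python3 -m handwheel '[{"xyz":[0.9,1.8,-0.2],"roll":0},{"xyz":[0.7,1.9,0],"roll":0},{"xyz":[0.6,1.9,0],"roll":0},{"xyz":[0.5,2,0],"roll":0},{"xyz":[0.3,2,0],"roll":0}]' >/dev/null; python3 favg.py; python3 tip.py 29.0 77; python3 -m handwheel '[{"xyz":[0.2,2,0],"roll":0},{"xyz":[0,2,0],"roll":0}]' >/dev/null;python3 favg.py; python3 tip.py 29.0 77
```

```text
Favg [-3.01 -0.06  2.74] dip 4.5
t 26.75 tip [561.3  22.1  76.5] r 28.4 cw 13.4 | zax 0.0001 -0.0130 | Fz 2.59 Fr -3.17 | geomdip 5.9 w 25.9
[ 0.82  1.93 -0.5 ]
[0.1  2.02 0.03]
[-0.04  2.02  0.03]
[-0.18  2.02  0.03]
[-0.32  2.    0.03]
Favg [-3.08  0.    2.95] dip 4.9
t 27.25 tip [561.6  18.3  76.6] r 28.3 cw 21.0 | zax 0.0002 -0.0128 | Fz 2.92 Fr -2.61 | geomdip 5.7 w 25.4
[ 0.68  2.02 -0.42]
[-0.17  2.02  0.03]
[-0.31  2.    0.03]
[-0.45  1.97  0.03]
[-0.59  1.94  0.02]
```

Full loop plus a 20° overlap is done, with every averaged dip between 2.4 and 5.4 mm. Now I'll move inward and lift.

```bash
python3 -m handwheel '[{"xyz":[-3,0,0],"roll":0},{"xyz":[-5,0,0],"roll":0},{"xyz":[-5,0,-1],"roll":0},{"xyz":[-3,0,-4],"roll":0},{"xyz":[0,0,-8],"roll":0}]' >/dev/null; python3 tip.py;python3 -m handwheel '[{"xyz":[0,0,-12],"roll":0},{"xyz":[0,0,-14],"roll":0},{"xyz":[0,0,-12],"roll":0},{"xyz":[0,0,-7],"roll":0},{"xyz":[0,0,-2],"roll":0}]' >/dev/null; python3 tip.py; python3 favg.py; python3 d.py 441.5 -297.5 235
python3 - <<'E'
from h import *
s=cap('side','s5.png')
cv2.imwrite('pics/c5.png',cv2.resize(s['pixels'][140:230,245:385,::-1],(798,513),interpolation=cv2.INTER_CUBIC))
E
```

```text
t 27.88 tip [546.   18.1  90. ] r 12.8 cw 19.8 | zax 0.0035 -0.0128 | Fz 0.23 Fr 0.30 | geomdip -23.2 w 25.7
t 28.50 tip [547.6  18.9 142.3] r 14.4 cw 16.8 | zax 0.0075 -0.0124 | Fz 0.77 Fr -0.08 | geomdip -73.9 w 25.5
Favg [-0.07  0.09  0.04] dip -0.9
t 28.75 p [547.6  20.1 239.7] yaw 0.45 zax [ 0.0057 -0.0125 -0.9999] F [-0.03  0.42 -2.4 ] w 25.6
tool delta [-108.6  316.7    8.1]
```

View pics/c5.png

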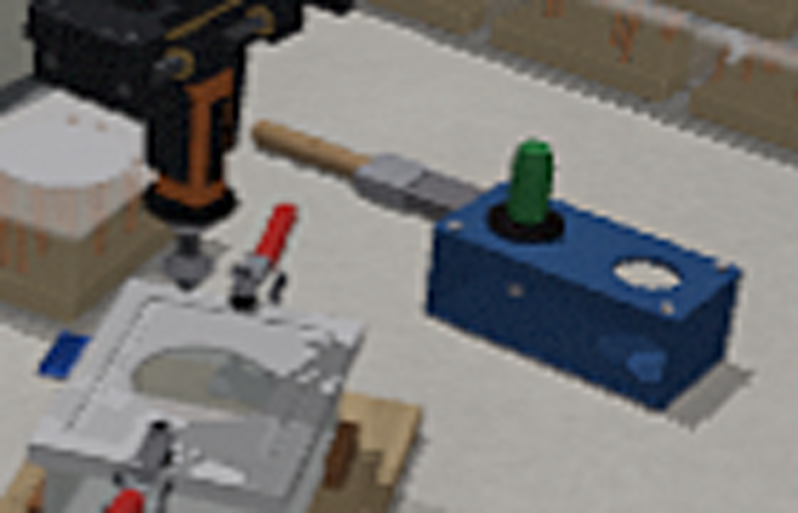

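The tool is clear of the lid (tip near (187,285)) and the stand hole is visible at (647,274). I'll measure it from the top too.

```bash
python3 - <<'E'
from meas import *
t=cap('top','t5.png');s=cv2.imread('pics/s5.png')[:,:,::-1]
A=t['pixels'][215:285,335:405,::-1]; cv2.imwrite('pics/c6.png',cv2.resize(A,(560,560),interpolation=cv2.INTER_NEAREST))
hsv=cv2.cvtColor(t['pixels'],cv2.COLOR_RGB2HSV)
m=~((hsv[...,0]>95)&(hsv[...,0]<125)&(hsv[...,1]>100))
for k in blobs(m,(362,216,388,271),30):
    P=np.array([onz(t,*p[0],.064)[:2] for p in k]).astype(np.float32)*1000
    print(cv2.boundingRect(k),cv2.fitEllipse(P))
sc=ctrl.capture('side'); 
hsv=cv2.cvtColor(sc['pixels'],cv2.COLOR_RGB2HSV)
m=~((hsv[...,0]>95)&(hsv[...,0]<125)&(hsv[...,1]>80))
for k in blobs(m,(350,182,367,194),20):
    P=np.array([onz(sc,*p[0],.064)[:2] for p in k]).astype(np.float32)*1000
    print('side',cv2.boundingRect(k),cv2.fitEllipse(P))
E
```

```text
(366, 220, 18, 16) ((525.2152099609375, -299.0069885253906), (41.54900360107422, 46.9147834777832), 0.43699800968170166)
side (353, 185, 11, 6) ((436.36279296875, -292.0899353027344), (31.5340576171875, 36.0766487121582), 84.51509094238281)
```

View pics/c6.png

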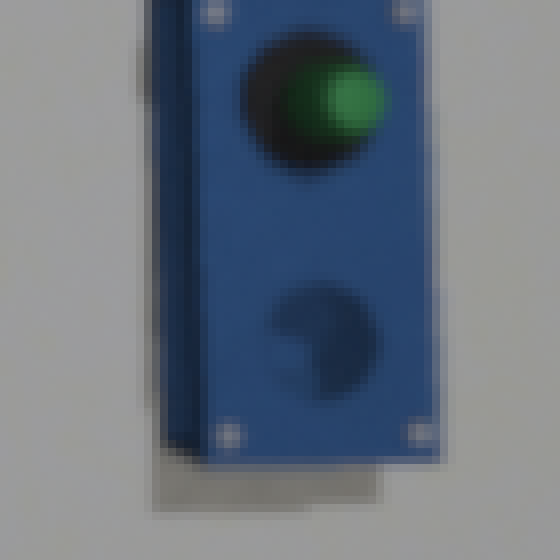

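```bash
python3 - <<'E'
from h import *
t=ctrl.capture('top'); print(onz(t,374.9,257.4,.064)*1000)
E
python3 -m handwheel '[{"xyz":[-3,10,0],"roll":0},{"xyz":[-7,22,0],"roll":0},{"xyz":[-12,35,0],"roll":0},{"xyz":[-14,42,0],"roll":0},{"xyz":[-15,44,0],"roll":0}]' >/dev/null; python3 d.py 441.5 -297.5 235; python3 -m handwheel '[{"xyz":[-14,42,0],"roll":0},{"xyz":[-12,36,0],"roll":0},{"xyz":[-9,27,0],"roll":0},{"xyz":[-6,17,0],"roll":0},{"xyz":[-3,8,0],"roll":0}]' >/dev/null; python3 d.py 441.5 -297.5 235
```

```text
[ 440.29195937 -300.41875446   64.        ]
t 29.57 p [ 496.8 -136.4  241.2] yaw 0.81 zax [ 0.0064 -0.0118 -0.9999] F [ 1.16  0.25 -0.88] w 25.8
tool delta [-57.6 160.2   7.7]
t 30.2 p [ 448.  -278.2  242.9] yaw 0.25 zax [ 0.0052 -0.0145 -0.9999] F [ 0.08  0.63 -1.53] w 25.6
tool delta [-6.6 19.1  8.1]
```

```bash
python3 -m handwheel '[{"xyz":[-3,8,3],"roll":0},{"xyz":[-2,6,4],"roll":0},{"xyz":[-1.5,3.5,6],"roll":0},{"xyz":[0,1.2,6],"roll":0},{"xyz":[0,0,4],"roll":0}]' >/dev/null; python3 d.py 441 -297.5 190; python3 - <<'E'
from h import *
s=cap('side','s7.png')
cv2.imwrite('pics/c7.png',cv2.resize(s['pixels'][125:215,315:395,::-1],(533,600),interpolation=cv2.INTER_CUBIC))
E
```

```text
t 30.82 p [ 441.6 -296.9  218.2] yaw 0.37 zax [ 0.005  -0.0134 -0.9999] F [ 0.45 -0.85 -0.24] w 25.3
tool delta [-0.8  0.2 28.2]
```

View pics/c7.png

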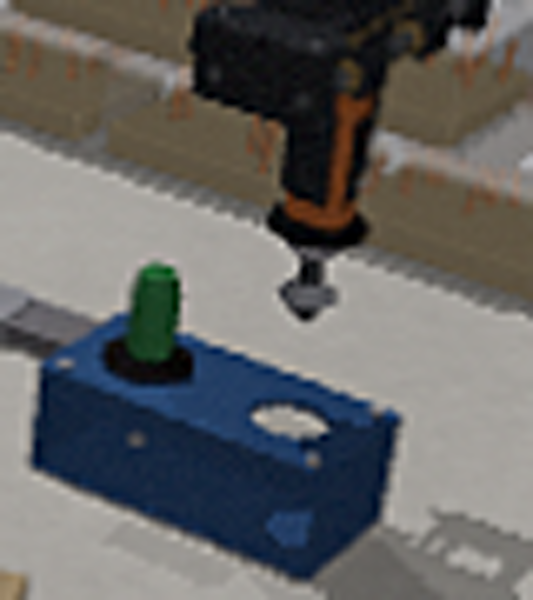

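The tool hangs upright with collar (318,230) and tip (305,318), above its hole at (290,423). I'll check the tip-to-hole alignment within this one view.

```bash
python3 - <<'E'
from d import *
s_,r,p=st(); s=ctrl.capture('side')
T=p+98.6*np.array([r[0,2]-.0125,r[1,2],-1])
print('tip',T,proj(s,T/1000),'obs',(360.3,172.3))
e=np.array([360.3,172.3])-proj(s,T/1000)
for h in((440.5,-299),(440.5,-297.5),(439,-296)): print(h,proj(s,np.array([*h,64])/1000)+e,'hole obs 358.3,188')
E
```

```text
tip [ 440.6020864  -297.99537341  119.20950083] [360.17477824 172.32005476] obs (360.3, 172.3)
(440.5, -299) [358.15667714 186.40696354] hole obs 358.3,188
(440.5, -297.5) [357.93983751 186.56388059] hole obs 358.3,188
(439, -296) [358.10541441 186.87031554] hole obs 358.3,188
```

```bash
python3 -m handwheel '[{"xyz":[-0.3,0.5,6],"roll":0},{"xyz":[0,0,9],"roll":0},{"xyz":[0,0,11],"roll":0},{"xyz":[0,0,9],"roll":0},{"xyz":[0,0,6],"roll":0}]' >/dev/null; python3 d.py 441 -298 112; python3 tip.py
```

```text
t 31.55 p [ 441.7 -297.6  174.6] yaw 0.41 zax [ 0.0051 -0.0133 -0.9999] F [-0.69 -0.06 -1.62] w 25.6
tool delta [-1.  -0.4 62.6]
t 31.55 tip [ 441.  -298.9   76. ] r 329.6 cw 128.9 | zax 0.0051 -0.0133 | Fz -0.22 Fr 0.25 | geomdip 307.6 w 25.6
```

```bash
python3 -m handwheel '[{"xyz":[-0.5,0,6],"roll":0},{"xyz":[0,0,8],"roll":0},{"xyz":[0,0,9],"roll":0},{"xyz":[0,0,9],"roll":0},{"xyz":[0,0,7],"roll":0}]' >/dev/null; python3 d.py 441 -298 112; python3 -m handwheel '[{"xyz":[0,0,4],"roll":0},{"xyz":[0,0,3],"roll":0},{"xyz":[0,0,0],"roll":0}]' >/dev/null; python3 d.py 441 -298 112; python3 - <<'E'
from h import *
s=cap('side','s8.png')
cv2.imwrite('pics/c8.png',cv2.resize(s['pixels'][125:215,315:395,::-1],(533,600),interpolation=cv2.INTER_CUBIC))
E
```

```text
t 32.17 p [ 441.6 -298.3  132.9] yaw 0.41 zax [ 0.0054 -0.0135 -0.9999] F [-0.46  0.41 -1.19] w 25.9
tool delta [-0.7 -0.5 20.9]
t 32.55 p [ 441.5 -298.3  125. ] yaw 0.41 zax [ 0.0048 -0.0131 -0.9999] F [ 0.42 -0.11 -0.96] w 25.2
tool delta [-0.6 -0.4 13. ]
```

View pics/c8.png

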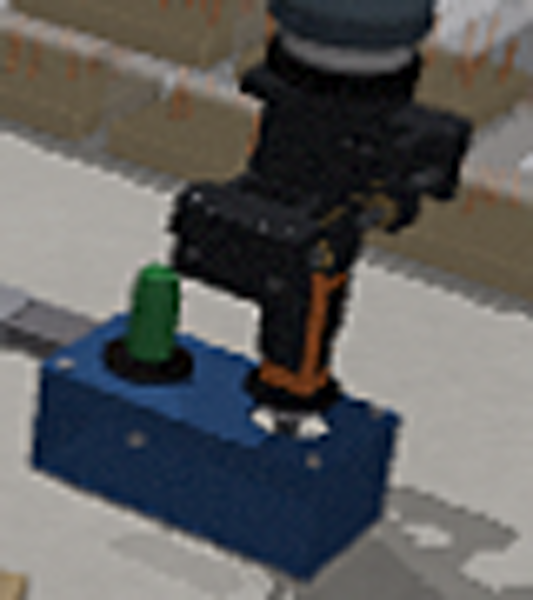

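The blade is in the hole and the shank looks centred at (288,425). I'll lower the last 13 mm gently.

```bash
python3 -m handwheel '[{"xyz":[0,0,3],"roll":0},{"xyz":[0,0,3],"roll":0},{"xyz":[0,0,2.5],"roll":0},{"xyz":[0,0,1.5],"roll":0},{"xyz":[0,0,0.5],"roll":0}]' >/dev/null; python3 d.py 441 -298 112; python3 favg.py
```

```text
t 33.23 p [ 442.  -298.7  114.4] yaw 0.41 zax [ 0.0059 -0.0138 -0.9999] F [ 0.57 -0.02 -1.18] w 25.7
tool delta [-1.  -0.7  2.4]
Favg [-0.02 -0.08 -0.02] dip -1.0
```

```bash
python3 -m handwheel '[{"xyz":[0,0,1],"roll":0},{"xyz":[0,0,1],"roll":0},{"xyz":[0,0,0.5],"roll":0}]' >/dev/null; python3 d.py 441 -298 112; python3 favg.py;  python3 -m handwheel '[{"xyz":[0,0,0.7],"roll":0},{"xyz":[0,0,0.3],"roll":0}]' >/dev/null; python3 d.py 441 -298 112; python3 favg.py
```

```text
t 33.85 p [ 442.2 -298.8  112.1] yaw 0.41 zax [ 0.0065 -0.0141 -0.9999] F [ 0.43  0.04 -1.17] w 25.4
tool delta [-1.2 -0.8  0.1]
Favg [ 0.39 -0.09  0.18] dip -0.6
t 34.35 p [ 442.3 -298.9  111.5] yaw 0.41 zax [ 0.0066 -0.0142 -0.9999] F [-1.51  1.42  4.66] w 25.7
tool delta [-1.3 -0.9 -0.5]
Favg [-1.49  1.04  6.1 ] dip 11.2
```

```bash
python3 -m handwheel '[{"xyz":[0,0,0],"roll":0},{"xyz":[0,0,0],"roll":0},{"xyz":[0,0,0],"roll":0},{"xyz":[0,0,0],"roll":0},{"xyz":[0,0,0],"roll":0}]' 1; python3 -m handwheel '[{"xyz":[0,0,0],"roll":0},{"xyz":[0,0,0],"roll":0},{"xyz":[0,0,0],"roll":0}]'; python3 d.py; python3 - <<'E'
from h import *
t=cap('top','t9.png');s=cap('side','s9.png')
A=cv2.resize(t['pixels'][195:285,330:420,::-1],(450,450),interpolation=cv2.INTER_CUBIC)
B=cv2.resize(s['pixels'][125:215,315:385,::-1],(350,450),interpolation=cv2.INTER_CUBIC)
cv2.imwrite('pics/c9.png',np.hstack([A,B]))
E
```

```text
clock: 35.22
ee_pos: [0.4427, -0.2991, 0.1112]
eef_rot: [0.007, 1.0, 0.004, 0.004]
wrist_force: [-0.0, -1.1, 0.7]
gripper_width: 0.0736
clock: 35.6
ee_pos: [0.4427, -0.2991, 0.1111]
eef_rot: [0.007, 1.0, 0.004, 0.004]
wrist_force: [-0.1, -0.4, -0.8]
gripper_width: 0.088
t 35.6 p [ 442.7 -299.1  111.1] yaw 0.41 zax [ 0.0077 -0.0148 -0.9999] F [-0.14 -0.4  -0.8 ] w 88.0
```

View pics/c9.png

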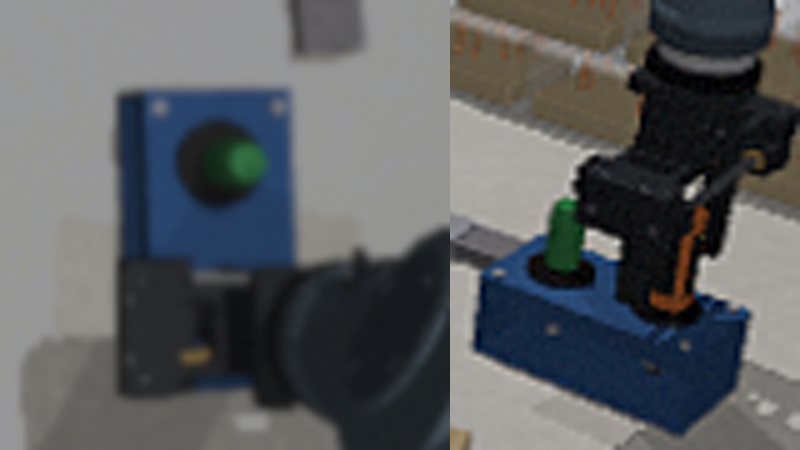

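The gripper is open, and the tool stands with its collar on the stand at composite (665,310). Next I'll retract upward, then away, and check.

```bash
python3 -m handwheel '[{"xyz":[0,0,-4],"roll":0},{"xyz":[0,0,-10],"roll":0},{"xyz":[0,0,-18],"roll":0},{"xyz":[0,0,-25],"roll":0},{"xyz":[0,0,-25],"roll":0}]' >/dev/null;  python3 -m handwheel '[{"xyz":[0,0,-25],"roll":0},{"xyz":[-10,15,-10],"roll":0},{"xyz":[-20,30,0],"roll":0},{"xyz":[-20,40,0],"roll":0},{"xyz":[-20,40,0],"roll":0}]' >/dev/null;python3 -m handwheel '[{"xyz":[-20,40,0],"roll":0},{"xyz":[-20,30,0],"roll":0},{"xyz":[-8,15,0],"roll":0},{"xyz":[0,0,0],"roll":0},{"xyz":[0,0,0],"roll":0}]' >/dev/null; python3 d.py; python3 - <<'E'
from h import *
t=cap('top','t10.png');s=cap('side','s10.png')
A=cv2.resize(t['pixels'][195:285,330:420,::-1],(450,450),interpolation=cv2.INTER_CUBIC)
B=cv2.resize(s['pixels'][145:215,315:385,::-1],(350,350),interpolation=cv2.INTER_CUBIC)
cv2.imwrite('pics/c10.png',np.hstack([A,np.vstack([B,np.zeros((100,350,3),np.uint8)])]))
E
```

```text
t 37.58 p [ 314.9 -518.   237. ] yaw 0.29 zax [ 0.0065 -0.0152 -0.9999] F [0.32 0.3  0.5 ] w 88.1
```

View pics/c10.png

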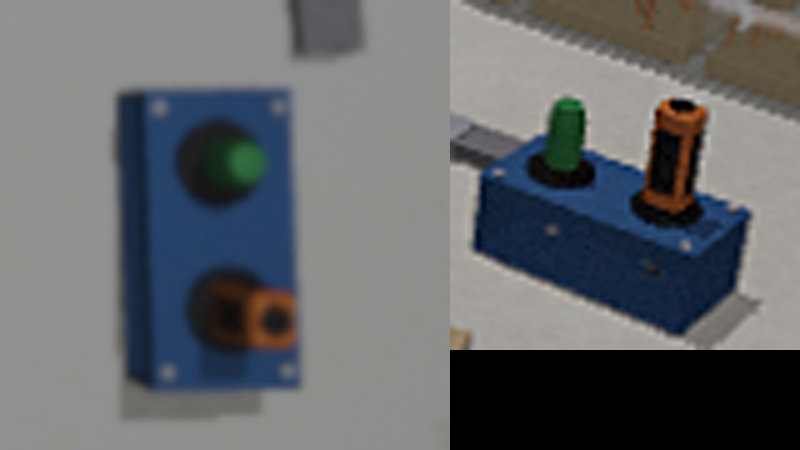

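View pics/s10.png

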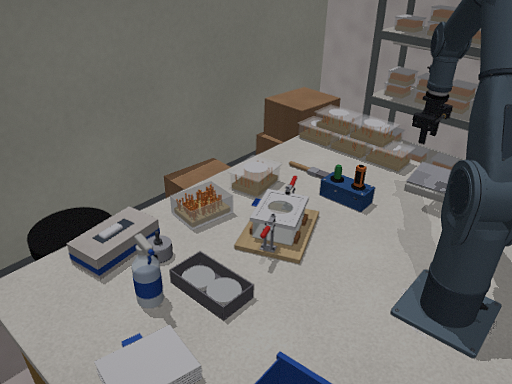

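The tool stands upright with its collar flat on the stand (side pixel (360,177)), the same as at the start. The awl, brush, tubs and other items look unmoved, and the arm is clear. I'm handing it in.

```bash
python3 - <<'E'
from h import *
a=cv2.imread('pics/side0.png').astype(int);b=cv2.imread('pics/s10.png').astype(int)
d=(abs(a-b).max(2)>40); print(d[150:320,60:395].sum())
print(ctrl.job_done())
E
```

```text
19
the job is handed in; nothing more can be done
None
```

The job is done and handed in at about 38 s on the clock, inside the 72 s limit; no verdict was reported.

- **Deburring:** I took the tool from its stand and set the blade in the vent hole at the tab's side. I then ran it clockwise all the way round, plus about 20° past the tab, at roughly 16 mm/s.
- **Pauses:** the blade stood still for about 0.25–0.4 s at a time, still pressed down, while I averaged force readings. That was at the start, part-way round and then often over the second half.
- **Lid dip:** judged from the averaged wrist force, the lid dipped about 2.4–5.4 mm at every point I checked, well short of the 10 mm stop.
- **Weak spots:** the lowest dips were about 2.7 mm at the start and 2.4 mm around 205° clockwise, where I pressed about 1.6 mm deeper. At 73° and again from about 225° round, the dip I estimated from position differed from the force by up to about 3.5 mm. I trusted the force and corrected by it, with noise of about 0.4 mm.
- **Tilt:** the gripper was tilted up to about 1.1° during the work, because moves cannot correct tilt.
- **Final check:** the tool stands upright in its own hole with its collar seated, and the gripper is open and clear. The before-and-after side views of the bench differ in only 19 pixels, so nothing else seems to have moved.

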